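Level the spring plate with the handwheel foot

TASK

Level the small hinged plate of the levelling stand: lay the spirit level flat on the plate, lengthwise between the hinge and the handwheel, and let go of it. Then take the black ball knob of the handwheel, press the sprung wheel down so that the foot under it stands firmly on its pad, and wind it round counter-clockwise (seen from above), about one turn, until the bubble is centred between the two black lines. Finish while still holding the knob and pressing the wheel down, with the bubble centred, and leave the other things on the desk where they are.

Things in the scene. Friction and masses are not known exactly. Their poses are not given: they have to be found in the camera images.
- level: Spirit level, loose: an aluminium bar 22 wide (x) x 110 long (y) x 28 mm high with black end caps, 0.17 to 0.22 kg, lying on its underside at the right of the desk. Origin: centre of the underside, y along its length, z up. A yellow window 58 mm long in its top shows a white bubble 14 mm long and two black lines 11 mm either side of the middle.
- bubble (a joint): Position of the bubble along the level's own y from the middle (m, 0 = centred, ends of travel +-0.020). The bubble moves to the higher end, 4.5 mm for each 0.01 rad of slope, and takes about half a second to settle.
- stand: Levelling stand, screwed to the desk where it stands: dark steel base 100 (x) x 250 (y) x 12 mm, origin under its centre. Hinge of the plate at y = +105 mm, 77 mm up on two lugs; handwheel at y = -80 mm (right end).
- plate: Aluminium plate of the stand, 88 wide (x) x 236 long (y) x 10 mm thick. Origin on the hinge line, midway between the two ears (6 mm thick, 36 mm high) that carry it; its top face is 27 mm below, at z = -27 mm. It reaches from y = +13 to y = -223 mm and the handwheel's axis is at y = -185 mm. A spring lifts its right end: about 0.11 rad up until pressed down (some 2 to 5 N at the wheel).
- level_place (a point): Point on the plate's top face, 70 mm from the hinge line, where the middle of the level belongs (level's length along the plate's y, either way round).
- hub (a point): Centre of the top face of the handwheel, 72 mm across and 8 mm thick, dark steel; z along its axis. The wheel's top is 21 mm above the plate's top face, less what it is pressed in.
- knob (a point): Centre of the black ball knob of the crank: 22 mm across, its centre 24 mm above the top face of the wheel and 26 mm from the wheel axis, on a short pin. It spins on its pin, so it can be pinched and led round without turning the gripper. The level, once on the plate, ends some 24 mm from the rim: pinch across the plate (along its x) to stay clear.
- handwheel (a joint): Angle of the handwheel (rad), growing clockwise seen from above; clockwise screws the foot out and lifts this end by 1.6 mm a radian. Starts at 5.6 to 7.4; level lies somewhere between -1.3 and +1.3, as the pad height differs: watch the bubble. Light friction (2 N at the knob); it stays where it is left.
- plunger (a joint): How far the handwheel is pressed in against its spring, relative to the plate (m, 0 to 0.010 at the stop). It takes about 2 N at the start of travel and 1 N more for each mm; 4 to 8 mm holds the foot firmly on its pad.
- foot_tip (a point): Lowest point of the screw foot under the plate, below the handwheel.
- seat: Round steel pad 28 mm across on the base under the foot; origin in the middle of its top face, 16 to 20 mm above the desk.
- setting_ring: Bystander: steel setting ring, 59 mm across, 18 mm high, lying at the left edge of the desk. Origin: centre of the underside.
- parallel_bar: Bystander: plain ground steel bar, 10 x 110 x 20 mm, at the left edge, no window in its top. Origin: centre of the underside.
- oil_bottle: Bystander: small bottle with nozzle, 139 mm high, at the left behind the stand. Origin: centre of the underside.
- small_ring: Bystander: steel setting ring, 40 mm across, 22 mm high, at the right between mouse and laptop. Origin: centre of the underside.
- indicator: Bystander: dial indicator lying on its back, 109 x 58 x 24 mm, at the right behind the mouse. Origin: centre of the underside.
- machined_part: Bystander: small machined part, 36 x 36 x 24 mm, near the front edge between the stand and the level. Origin: centre of the underside.

How it is judged:
On the way, in this order (a step that is already met when the one before it is completed fails the run):
1. the spirit level lies flat along the plate, let go (z of level in the frame of plate between -0.03 and -0.024 m and y of level in the frame of plate between -0.09 and -0.04 m and x of level in the frame of plate between -0.026 and 0.026 m and angle between the y axis of level and the y axis of plate, either way round below 0.25 rad and angle between the z axis of level and the z axis of plate, either way round below 0.04 rad and angle between level's own z axis and vertical below 0.3 rad and contact force between the fingers and level below 0.05 N), for 0.2 s.
2. the handwheel is pressed in so that the foot stands on its pad (z of foot_tip in the frame of seat below 0.0015 m and value of joint plunger above 0.002 m and contact force between the fingers and handwheel above 1 N), for 0.1 s.
At the end, for the whole second after the job is handed in: Fingers on the wheel or knob (over 1 N), wheel still and pressed in over 2 mm, foot within 1.5 mm of its pad, bubble within 3 mm of the middle; level untouched, flat along the plate within 0.25 rad, its middle 40 to 90 mm from the hinge and within 26 mm of the midline (all of step 1 and all of step 2 and value of joint bubble between -0.003 and 0.003 m and velocity of joint handwheel between -0.1 and 0.1 rad/s); the arm keeps its last pose, push and grip.
It fails at once if another thing on the desk is shifted more than 25 mm (distance of any of setting_ring, parallel_bar, oil_bottle, small_ring, indicator, machined_part from where it was at the start of the episode above 0.025 m).
It fails at once if the level falls off the desk (height (world z) of level below -0.05 m).
It also fails if it takes over 61 s, if anything falls off the work surface, if the arm or the gripper's body presses on something with over 40 N, if the wrist force passes 120 N, or if a joint passes its speed limit or range.

ROBOT

A 7-joint arm with a two-finger parallel gripper is mounted at the origin on a cart in front of the work surface, level with it; the furniture and walls round the work are solid. World frame = base frame: x ahead of the robot, y to its left, z up, the work surface at z = 0. Lengths are in m, angles in rad, forces in N, time in s.
With the tool pointing down it reaches from about 0.35 to 0.9 m from the base axis. Payload 8.1 kg.
Tool frame: the origin (TCP) lies on the centre line of the jaws, within the pads' length; the fingertips stand arm.tips_ahead ahead of it and the grasp point (between the pads) lies 8 mm behind it (arm.tips_ahead is the distance from the TCP to the fingertips, in m); z points along the fingers, y is the direction in which the jaws open and shut (so a half turn about z gives the same grasp; the last joint's range is limited). The gripper opens to 92 mm and grips with 3 to 60 N. Pads are 19 mm wide; open, the fingers measure 130 mm over their backs; the gripper's body (75 mm by 190 mm) begins 47 mm behind the grasp point.
Start: joints at [-1.281, 0.434, 0.025, 1.573, -0.012, 1.134, -0.075], TCP at [0.239, 0.577, 0.238] pointing down, gripper open.
Joint ranges: [-2.62, 2.62], [-0.44, 2.09], [-1.27, 1.32], [0.08, 2.57], [-1.32, 4.46], [0.12, 2], [-2.74, 2.74]. Speed limits (rad/s): [2.22, 2.22, 3.01, 3.01, 3.14, 3.14, 3.14].

INTERFACE

Orientations are given as a rotation vector (axis times angle).
In Python, from cell import arm gives the robot as it stands. The module is installed in compiled form; this text tells all that it offers.
- The arm moves only by the tool jog_arm, never from a script. Its argument "moves" is a list of rows, each an object with "twist": the turn, a rotation vector about the tool's x, y, z in units of 10 degrees (1.0 is 10 degrees), a list of three; "xyz": the shift along the tool's x, y, z in units of 60 mm (1.0 is 60 mm), a list of three; "grip": the closure, from -1 (fully open) to 1 (shut). A call has 1 to 5 rows; each row is the pose to reach, as a shift and turn from the pose commanded when the call began, along the tool's axes at that moment; what a row does not reach only later rows make up. A row lasts 1/8 s, in which the tool goes at most 62.5 mm and 10.7 degrees, less where a joint would pass 70% of its speed; a pose out of reach is approached as far as the arm can. A call with a gripper value outside its range is refused whole. The fingers move at their own pace and stop on an object; "force" is the grip in N (left out, the last holds). Time passes only in rows, so rows that repeat a pose let the fingers close. It gives the time, the measured TCP pose, the force and the opening at its end, in the units of the state.
- arm.observe(): the state, without advancing time (a new reading comes with each control period).
- arm.get_image(name): name is "scene" or "top" or "wrist"; returns the picture (420x560x3 uint8, blue, green, red); there is no depth.
- arm.camera_params(name): a dict with "mtx" (3x3 intrinsics, pixels), "k1" (the pictures are not rectified: a ray, as slopes to the right and down, at radius r is drawn at 1 + k1 r^2 times it, then the intrinsics apply), "T" (4x4, takes a point from camera to world coordinates); the wrist camera has in their place "T_tool_cam" (4x4, takes a point from camera to tool coordinates, whose origin is the TCP and whose axes are the flange's). Camera axes: x right, y down, z forward; pixel columns grow to the right and rows downward; lengths in m; the calibration is good to about 2 mm. A picture is of the moment at which its call begins: read the wrist's pose just before it. camera_params takes no time and is no camera call.
- arm.sign_off(): hands the job in, once; it reports no verdict.
The state is a dict: "clock": time; "joints": joint angles; "dq": joint speeds; "joint_efforts": joint torques, N m; "position": TCP position; "ee_rot": TCP orientation; "force": force on the tool from outside, world axes, zero at the start; "ft_torque": the same for the moment, N m; "width": opening from 0.0 (shut) to 1.0 (fully open).
Only numpy, scipy, OpenCV 4.12 (cv2) and the standard library are available. Lean on these libraries where they do the work, as an engineer would, in place of code of your own. Each camera call takes 0.05 s, during which the arm holds its last target. There are 200 camera calls.

## Working session

There is one attempt and no reset: what is moved stays moved. The work goes in short steps, Python scripts to look and compute and a tool call to move; the robot and the scene stay as the last step left them, time stands still between calls to the robot, and variables do not carry over. Pictures are saved under pics/ and viewed, about 8 in all and at most 12, crops included, and the job is handed in when it is done.

Besides the shell and the picture viewer there is one more tool, called after "Request:" as name(argument=value, ...), one argument or row to a line, values as JSON. jog_arm: Moves the arm, as the interface text tells. Its arguments: {"type":"object","properties":{"moves":{"type":"array","items":{"type":"object","properties":{"twist":{"type":"array","items":{"type":"number"}},"xyz":{"type":"array","items":{"type":"number"}},"grip":{"type":"number"}}}},"force":{"type":"number"}},"required":["moves"]}

```bash
mkdir -p pics; cat > h.py <<'E'
import numpy as np, cv2
from scipy.spatial.transform import Rotation as R
from cell import arm
def cam(n, obs=None):
    p=arm.camera_params(n); K=np.array(p["mtx"]);k1=p["k1"]
    if n=="wrist":
        o=obs or arm.observe(); T=np.eye(4);T[:3,:3]=R.from_rotvec(o["ee_rot"]).as_matrix();T[:3,3]=o["position"]
        T=T@np.array(p["T_tool_cam"])
    else: T=np.array(p["T"])
    return K,k1,T
def ray(c,u,v):
    K,k1,T=c; d=np.linalg.solve(K,[u,v,1.]); x=d[:2].copy()
    for _ in range(20): x=d[:2]/(1+k1*(x@x))
    w=T[:3,:3]@[x[0],x[1],1]; return T[:3,3],w/np.linalg.norm(w)
def onz(c,u,v,z):
    o,d=ray(c,u,v); return o+d*(z-o[2])/d[2]
def proj(c,P):
    K,k1,T=c; q=T[:3,:3].T@(np.array(P)-T[:3,3]); x=q[:2]/q[2]; x=x*(1+k1*(x@x)); return (K@[x[0],x[1],1])[:2]
E
python3 - <<'E'
from h import *
o=arm.observe(); print(o, arm.tips_ahead)
for n in("scene","top"):
    im=arm.get_image(n); cv2.imwrite(f"pics/{n}0.png",im); c=cam(n); print(n,c[0],c[1],c[2].round(3))
print(np.round(arm.camera_params("wrist")["T_tool_cam"],3),R.from_rotvec(o["ee_rot"]).as_matrix().round(3))
E
```

```text
{'clock': 0.0, 'joints': array([-1.28062112,  0.43522457,  0.02492842,  1.57411691, -0.01158142,
        1.13400714, -0.07512866]), 'dq': array([ 0.00073853, -0.00156935, -0.00213788, -0.00111463,  0.0006952 ,
        0.00129235,  0.0016335 ]), 'joint_efforts': array([-1.85976642e-03, -6.67849159e+01,  9.84582715e-01, -3.14463794e+01,
       -6.03700010e-02,  4.30243893e-02,  1.87534156e-04]), 'position': array([0.23906023, 0.57692044, 0.23693581]), 'ee_rot': array([-6.13055460e-01, -3.08101939e+00,  2.51667439e-03]), 'force': array([-0.19758115,  0.06740966, -0.46928187]), 'ft_torque': array([-0.02699446,  0.01418409,  0.03085317]), 'width': 1.00077466575844} 0.011
scene [[427.77408483   0.         273.984017  ]
 [  0.         427.77408483 212.15645619]
 [  0.           0.           1.        ]] -0.0659910245593619 [[ 0.537 -0.543  0.646 -0.034]
 [-0.843 -0.331  0.423 -0.371]
 [-0.016 -0.772 -0.636  0.685]
 [ 0.     0.     0.     1.   ]]
top [[471.58291359   0.         278.8159001 ]
 [  0.         471.58291359 209.71691495]
 [  0.           0.           1.        ]] -0.10354146120530312 [[ 0.014 -0.99   0.143  0.431]
 [-1.    -0.016 -0.014  0.026]
 [ 0.016 -0.143 -0.99   1.191]
 [ 0.     0.     0.     1.   ]]
[[-0.001 -0.963 -0.268  0.073]
 [ 1.    -0.001  0.001  0.   ]
 [-0.001 -0.268  0.963 -0.146]
 [ 0.     0.     0.     1.   ]] [[-0.924  0.383 -0.   ]
 [ 0.383  0.924 -0.002]
 [-0.    -0.002 -1.   ]]
```

View pics/top0.png

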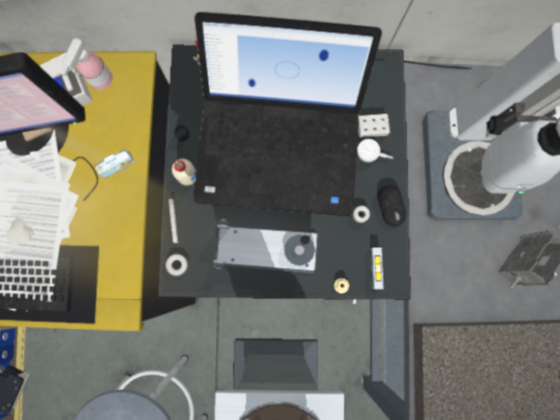

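View pics/scene0.png

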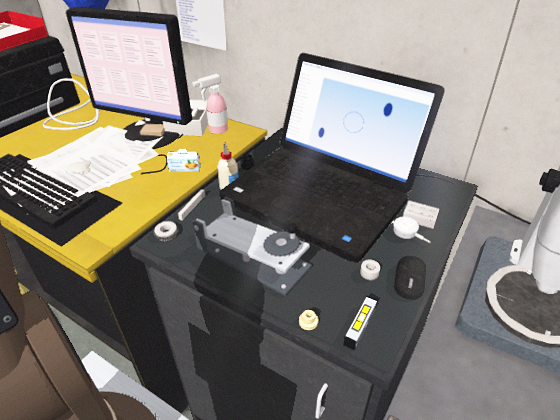

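The top view shows the stand at about (266,248) with the hub near (299,250), and the level at (377,268) with its yellow window. The machined part is at (342,285). I'll measure these next.

```bash
python3 - <<'E'
from h import *
im=cv2.imread("pics/top0.png"); c=cam("top")
hsv=cv2.cvtColor(im,cv2.COLOR_BGR2HSV); m=cv2.inRange(hsv,(20,120,120),(35,255,255)); m[:, :360]=0;m[:,400:]=0;m[:240]=0
ys,xs=np.nonzero(m); print(len(xs),xs.mean(),ys.mean(),xs.min(),xs.max(),ys.min(),ys.max()); 
g=cv2.cvtColor(im,cv2.COLOR_BGR2GRAY); mm=((g>90)*255).astype(np.uint8); mm[:,:365]=0;mm[:,392:]=0;mm[:235]=0;mm[298:]=0
k,l,s,ce=cv2.connectedComponentsWithStats(mm)
for i in range(1,k):
    if s[i,4]>60: print(s[i],ce[i],onz(c,*ce[i],.028)); P=np.argwhere(l==i)[:,::-1].astype(np.float32); r=cv2.minAreaRect(P); print(r,[onz(c,*q,.028)[:2].round(3) for q in cv2.boxPoints(r)])
print(onz(c,xs.mean(),ys.mean(),.028))
crop=im[210:305,205:400]; cv2.imwrite("pics/crop0.png",cv2.resize(crop,None,fx=4,fy=4,interpolation=cv2.INTER_CUBIC))
E
```

```text
69 377.6666666666667 267.9855072463768 376 380 256 279
[371 247  14  43 500] [377.236 267.958] [ 0.45840087 -0.2358937   0.028     ]
((377.00128173828125, 268.0249328613281), (42.496910095214844, 12.084903717041016), 87.1375961303711) [array([ 0.51 , -0.218]), array([ 0.512, -0.248]), array([ 0.407, -0.253]), array([ 0.405, -0.222])]
[ 0.45834249 -0.2369713   0.028     ]
```

View pics/crop0.png

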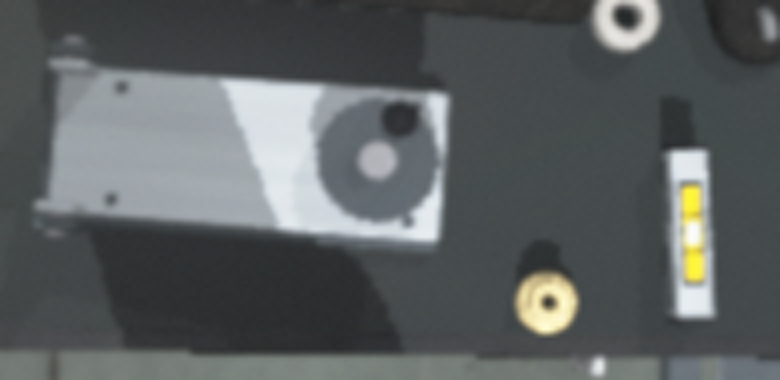

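The level's window centre is at (377.5,268). In crop pixels, the plate corners are about (55,65), (448,93), (437,242) and (45,212), the hub is at (377,160) and the knob at (400,118).

```bash
cat >> h.py <<'E'
def goal(p,ytool,z=(0,0,-1)):
    "shift/twist in move units to reach TCP p with jaw axis ytool, from measured pose"
    o=arm.observe(); A=R.from_rotvec(o["ee_rot"]).as_matrix(); z=np.array(z,float);z/=np.linalg.norm(z); y=np.array(ytool,float)
    y-=z*(y@z); y/=np.linalg.norm(y); best=None
    for s in(1,-1):
        B=np.c_[np.cross(s*y,z),s*y,z]; t=R.from_matrix(A.T@B).as_rotvec()
        if best is None or np.linalg.norm(t)<np.linalg.norm(best): best=t
    print("xyz",(A.T@(np.array(p)-o["position"])/.06).round(3),"twist",(np.degrees(best)/10).round(3),"clk",round(o["clock"],2),"pos",np.round(o["position"],4),"F",np.round(o["force"],1),"w",round(o["width"],3),"q7",round(o["joints"][6],2))
E
python3 - <<'E'
from h import *
c=cam("top"); f=lambda x,y,z:onz(c,205+(x+.5)/4-.5,210+(y+.5)/4-.5,z)
L=[f(55,65,.0486),f(45,212,.0486)];Rr=[f(448,93,.0745),f(437,242,.0745)]
for q in L+Rr: print(q.round(4))
a=(L[0]+L[1])/2;b=(Rr[0]+Rr[1])/2; d=(a-b);print("len",np.linalg.norm(d)); d/=np.linalg.norm(d); print("dir y",d)
print("place",a-d*.083,"hinge",a-d*.013,"hub pred",a-d*.198)
print("hub",f(377,160,.091),"knob",f(400,118,.115))
print(f(688,150,.028),f(695,317,.028))
print("part",f(547,302,.024))
goal([.458,-.2365,.12],[-.043,1,0])
E
```

```text
[0.5548 0.1564 0.0486]
[0.4656 0.1598 0.0486]
[ 0.5389 -0.0807  0.0745]
[ 0.4507 -0.0745  0.0745]
len 0.2376436591455989
dir y [ 0.06487528  0.99192394 -0.10898671]
place [0.50483144 0.07576924 0.0576459 ] hinge [0.50937271 0.14520392 0.05001683] hub pred [ 0.49737078 -0.03830201  0.07017937]
hub [ 0.49750942 -0.03775737  0.091     ] knob [ 0.52027464 -0.04934741  0.115     ]
[ 0.50993662 -0.23496762  0.028     ] [ 0.4071337  -0.23822622  0.028     ]
part [ 0.41552995 -0.14715062  0.024     ]
xyz [ -8.56  -11.126   1.967] twist [-8.000e-03 -1.000e-03 -2.497e+00] clk 0.1 pos [0.2391 0.577  0.237 ] F [-0.4 -0.4  0.3] w 0.997 q7 -0.08
```

Request:
jog_arm(
  moves=[
    {"xyz": [-0.6, -0.78, 0]},
    {"xyz": [-1.2, -1.56, 0]},
    {"xyz": [-1.8, -2.34, 0]},
    {"xyz": [-2.4, -3.12, 0]},
    {"xyz": [-3.0, -3.9, 0]},
  ],
)

```text
invalid input at $.moves[0]: expected keys twist, xyz, grip
```

Request:
jog_arm(
  moves=[
    {"xyz": [-0.6, -0.78, 0]},
    {"xyz": [-1.2, -1.56, 0]},
    {"xyz": [-1.8, -2.34, 0]},
    {"xyz": [-2.4, -3.12, 0]},
    {"xyz": [-3.0, -3.9, 0]},
  ],
)

```text
invalid input at $.moves[0]: expected keys twist, xyz, grip
```

Request:
jog_arm(
  moves=[
    {"xyz": [-0.5, -0.66, 0.2], "twist": [0, 0, -0.5]},
    {"xyz": [-1.0, -1.33, 0.4], "twist": [0, 0, -1.0]},
    {"xyz": [-1.5, -2.0, 0.6], "twist": [0, 0, -1.5]},
    {"xyz": [-2.0, -2.66, 0.8], "twist": [0, 0, -2.0]},
    {"xyz": [-2.56, -3.33, 1.0], "twist": [0, 0, -2.5]},
  ],
)

```text
invalid input at $.moves[0]: expected keys twist, xyz, grip
```

Request:
jog_arm(
  moves=[
    {"xyz": [0, 0, 0]},
    {"xyz": [0, 0, 0]},
  ],
)

```text
invalid input at $.moves[0]: expected keys twist, xyz, grip
```

```bash
python3 - <<'E'
from h import *
o=arm.observe(); im=arm.get_image("wrist"); c=cam("wrist",o); cv2.imwrite("pics/w1.png",im)
goal([.458,-.2365,.02],[-.043,1,0])
hsv=cv2.cvtColor(im,cv2.COLOR_BGR2HSV); m=cv2.inRange(hsv,(20,120,100),(35,255,255))
k,l,s,ce=cv2.connectedComponentsWithStats(m)
for i in range(1,k):
    if s[i,4]>80: print(s[i],ce[i].round(1),onz(c,*ce[i],.028).round(4))
P=np.argwhere(m>0)[:,::-1].astype(np.float32); r=cv2.minAreaRect(P);print(r); print([onz(c,*q,.028)[:2].round(4) for q in cv2.boxPoints(r)])
E
```

```text
xyz [ -8.56  -11.126   3.633] twist [-7.000e-03 -1.000e-03 -2.497e+00] clk 0.15 pos [0.2392 0.5771 0.2371] F [-1.2 -0.8  0.1] w 1.0 q7 -0.08
[447  22  37  33 637] [466.2  39.6] [0.1719 0.7921 0.028 ]
[  184   106   376   185 10182] [358.9 199.8] [0.2775 0.6499 0.028 ]
[  69  277   35   61 1019] [ 82.4 307.3] [0.2756 0.32   0.028 ]
[ 457  276   35   62 1006] [477.3 307.2] [0.447  0.7336 0.028 ]
[ 167  324  393   39 5897] [305.1 348.6] [0.422  0.5336 0.028 ]
((314.0, 192.0), (340.0, 490.0), 90.0)
[array([0.0177, 0.4601]), array([0.1895, 0.8767]), array([0.559 , 0.8082]), array([0.3327, 0.266 ])]
```

View pics/w1.png

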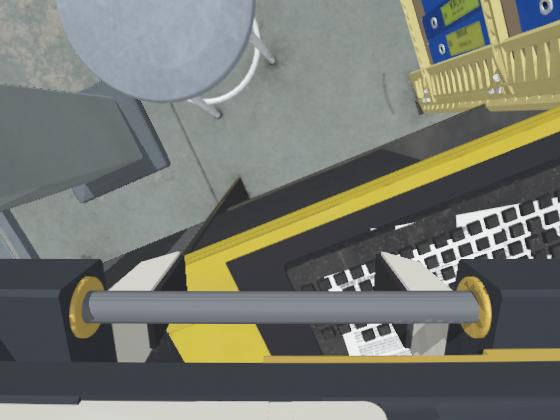

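The moves were refused because every row needs all three keys, so this picture only shows the start pose. I'll resend them.

Request:
jog_arm(
  moves=[
    {"xyz": [-0.6, -0.78, 0], "twist": [0, 0, 0], "grip": -1},
    {"xyz": [-1.2, -1.56, 0], "twist": [0, 0, 0], "grip": -1},
    {"xyz": [-1.8, -2.34, 0], "twist": [0, 0, 0], "grip": -1},
    {"xyz": [-2.4, -3.12, 0], "twist": [0, 0, 0], "grip": -1},
    {"xyz": [-3.0, -3.9, 0], "twist": [0, 0, 0], "grip": -1},
  ],
)

```text
clock: 0.78
position: [0.3162, 0.2903, 0.2377]
ee_rot: [0.613, 3.081, 0.0]
force: [0.9, -0.4, 0.0]
width: 0.997
```

Request:
jog_arm(
  moves=[
    {"xyz": [-0.6, -0.78, 0], "twist": [0, 0, 0], "grip": -1},
    {"xyz": [-1.2, -1.56, 0], "twist": [0, 0, 0], "grip": -1},
    {"xyz": [-1.8, -2.34, 0], "twist": [0, 0, 0], "grip": -1},
    {"xyz": [-2.4, -3.12, 0], "twist": [0, 0, 0], "grip": -1},
    {"xyz": [-3.0, -3.9, 0], "twist": [0, 0, 0], "grip": -1},
  ],
)

```text
clock: 1.4
position: [0.3928, 0.0054, 0.2379]
ee_rot: [0.613, 3.081, 0.001]
force: [1.5, 0.2, 0.6]
width: 1.001
```

Request:
jog_arm(
  moves=[
    {"xyz": [-0.5, -0.66, 0.2], "twist": [0, 0, -0.5], "grip": -1},
    {"xyz": [-1.0, -1.33, 0.4], "twist": [0, 0, -1.0], "grip": -1},
    {"xyz": [-1.5, -2.0, 0.6], "twist": [0, 0, -1.5], "grip": -1},
    {"xyz": [-2.0, -2.66, 0.8], "twist": [0, 0, -2.0], "grip": -1},
    {"xyz": [-2.56, -3.33, 1.0], "twist": [0, 0, -2.5], "grip": -1},
  ],
)

```text
clock: 2.02
position: [0.4583, -0.2373, 0.1771]
ee_rot: [0.074, -3.141, -0.001]
force: [0.9, 0.2, 0.3]
width: 1.003
```

Request:
jog_arm(
  moves=[
    {"xyz": [0, 0, 0], "twist": [0, 0, 0], "grip": -1},
    {"xyz": [0, 0, 0], "twist": [0, 0, 0], "grip": -1},
  ],
)

```text
clock: 2.28
position: [0.4576, -0.2358, 0.1774]
ee_rot: [0.066, -3.14, -0.001]
force: [0.7, 1.5, -0.0]
width: 1.0
```

```bash
python3 - <<'E'
from h import *
o=arm.observe(); im=arm.get_image("wrist"); c=cam("wrist",o); cv2.imwrite("pics/w1.png",im)
goal([.458,-.2365,.02],[-.043,1,0])
hsv=cv2.cvtColor(im,cv2.COLOR_BGR2HSV); m=cv2.inRange(hsv,(20,120,100),(35,255,255))
k,l,s,ce=cv2.connectedComponentsWithStats(m)
for i in range(1,k):
    if s[i,4]>80: print(s[i],ce[i].round(1),onz(c,*ce[i],.028).round(4))
E
```

```text
xyz [-0.003 -0.026  2.627] twist [ 0.005 -0.003  0.004] clk 2.33 pos [ 0.4579 -0.2351  0.1776] F [-1.   0.5 -0.5] w 0.998 q7 2.23
[271 173  14  66 696] [277.1 204.6] [ 0.4562 -0.237   0.028 ]
[  69  276   35   62 1026] [ 82.4 307.1] [ 0.5628 -0.4164  0.028 ]
[457 276  35  62 996] [477.2 307.3] [ 0.5479 -0.0442  0.028 ]
[ 263  349  297   14 2404] [429.7 357.2] [ 0.6042 -0.0807  0.028 ]
```

View pics/w1.png

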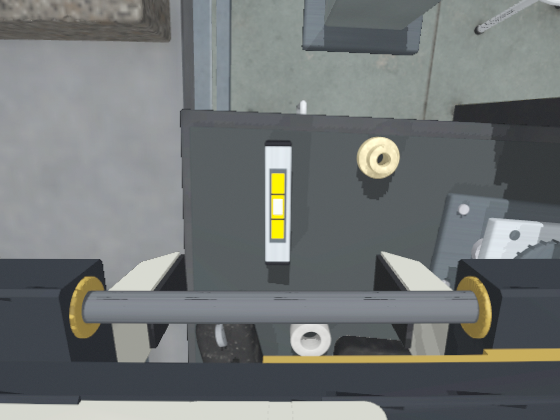

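The level is at pixel (278,203), aligned with the tool and within 2 mm of the jaw centre. Next I descend and grip.

Request:
jog_arm(
  moves=[
    {"xyz": [-0.01, -0.02, 0.7], "twist": [0, 0, 0], "grip": 0},
    {"xyz": [-0.02, -0.02, 1.5], "twist": [0, 0, 0], "grip": 0},
    {"xyz": [-0.02, -0.02, 2.2], "twist": [0, 0, 0], "grip": 0},
    {"xyz": [-0.02, -0.02, 2.5], "twist": [0, 0, 0], "grip": 0},
    {"xyz": [-0.02, -0.02, 2.67], "twist": [0, 0, 0], "grip": 0},
  ],
)

```text
clock: 2.95
position: [0.4593, -0.2356, 0.017]
ee_rot: [0.071, -3.14, -0.002]
force: [-0.3, -0.6, 0.4]
width: 0.524
```

Request:
jog_arm(
  moves=[
    {"xyz": [0, 0, 0], "twist": [0, 0, 0], "grip": 0},
    {"xyz": [0, 0, 0], "twist": [0, 0, 0], "grip": 1},
    {"xyz": [0, 0, 0], "twist": [0, 0, 0], "grip": 1},
    {"xyz": [0, 0, 0], "twist": [0, 0, 0], "grip": 1},
    {"xyz": [0, 0, 0], "twist": [0, 0, 0], "grip": 1},
  ],
  force=25,
)

```text
clock: 3.58
position: [0.4597, -0.2374, 0.0181]
ee_rot: [-0.068, 3.14, -0.0]
force: [-0.3, 1.1, 6.8]
width: 0.236
```

```bash
python3 - <<'E'
from h import *
d=np.array([.0649,.9919,-.109]); x=np.cross(d,[0,0,1]); n=np.cross(x,d); n/=np.linalg.norm(n);print(n)
goal([.5048,.0758,.13],x,-n)
E
```

```text
[0.0071168  0.10876968 0.9940415 ]
xyz [-0.979  5.183 -1.865] twist [ 0.453  0.514 -8.369] clk 3.58 pos [ 0.4597 -0.2374  0.0181] F [-0.3  1.1  6.8] w 0.236 q7 2.4
```

Request:
jog_arm(
  moves=[
    {"xyz": [0, 0, -0.4], "twist": [0, 0, 0], "grip": 1},
    {"xyz": [0, 0, -1.0], "twist": [0, 0, 0], "grip": 1},
    {"xyz": [0, 0, -1.7], "twist": [0, 0, 0], "grip": 1},
    {"xyz": [0, 0, -2.3], "twist": [0, 0, 0], "grip": 1},
    {"xyz": [0, 0, -2.7], "twist": [0, 0, 0], "grip": 1},
  ],
)

```text
clock: 4.2
position: [0.4594, -0.2374, 0.1811]
ee_rot: [-0.068, 3.14, -0.0]
force: [1.2, 0.6, -2.4]
width: 0.239
```

Request:
jog_arm(
  moves=[
    {"xyz": [-0.1, 0.5, 0], "twist": [0, 0, 0.9], "grip": 1},
    {"xyz": [-0.2, 1.1, 0], "twist": [0, 0, 1.9], "grip": 1},
    {"xyz": [-0.4, 2.0, 0], "twist": [0, 0, 2.9], "grip": 1},
    {"xyz": [-0.6, 2.9, 0], "twist": [0, 0, 3.9], "grip": 1},
    {"xyz": [-0.8, 3.7, 0], "twist": [0, 0, 4.9], "grip": 1},
  ],
)

```text
clock: 4.82
position: [0.4974, -0.0113, 0.1794]
ee_rot: [-1.248, -2.883, -0.001]
force: [1.1, -0.4, -2.4]
width: 0.233
```

Request:
jog_arm(
  moves=[
    {"xyz": [0, 0, 0], "twist": [0, 0, 1], "grip": 1},
    {"xyz": [0, 0, 0], "twist": [0, 0, 2], "grip": 1},
    {"xyz": [0, 0, 0], "twist": [0, 0, 3], "grip": 1},
    {"xyz": [0, 0, 0], "twist": [0, 0, 4], "grip": 1},
    {"xyz": [0, 0, 0], "twist": [0, 0, 4.7], "grip": 1},
  ],
)

```text
clock: 5.45
position: [0.4972, -0.0133, 0.1793]
ee_rot: [-2.293, -2.146, 0.001]
force: [0.1, 0.4, -1.2]
width: 0.239
```

```bash
python3 - <<'E'
from h import *
d=np.array([.0649,.9919,-.109]); x=np.cross(d,[0,0,1]); n=np.cross(x,d); n/=np.linalg.norm(n)
P=np.array([.5048,.0758,.0576])
goal(P+n*.05,x,-n); goal(P+n*.019,x,-n); print(arm.observe()["joints"].round(2))
E
```

```text
xyz [1.58  0.029 1.2  ] twist [-0.004 -0.626 -0.004] clk 5.45 pos [ 0.4972 -0.0133  0.1793] F [ 0.1  0.4 -1.2] w 0.239 q7 0.32
xyz [1.524 0.03  1.714] twist [-0.004 -0.626 -0.004] clk 5.45 pos [ 0.4972 -0.0133  0.1793] F [ 0.1  0.4 -1.2] w 0.239 q7 0.32
[-0.8   0.41  0.98  2.01 -0.42  0.94  0.32]
```

Request:
jog_arm(
  moves=[
    {"xyz": [0.5, 0.01, 0.1], "twist": [0, -0.2, 0], "grip": 1},
    {"xyz": [1.0, 0.02, 0.2], "twist": [0, -0.45, 0], "grip": 1},
    {"xyz": [1.5, 0.03, 0.5], "twist": [0, -0.63, 0], "grip": 1},
    {"xyz": [1.58, 0.03, 1.0], "twist": [0, -0.63, 0], "grip": 1},
    {"xyz": [1.58, 0.03, 1.2], "twist": [0, -0.63, 0], "grip": 1},
  ],
)

```text
clock: 6.08
position: [0.504, 0.0816, 0.106]
ee_rot: [2.231, 2.101, -0.127]
force: [0.6, -0.5, -2.2]
width: 0.238
```

Request:
jog_arm(
  moves=[
    {"xyz": [0, 0, 0.1], "twist": [0, 0, 0], "grip": 1},
    {"xyz": [0, 0, 0.2], "twist": [0, 0, 0], "grip": 1},
    {"xyz": [0, 0, 0.3], "twist": [0, 0, 0], "grip": 1},
  ],
)

```text
clock: 6.45
position: [0.5055, 0.0787, 0.0899]
ee_rot: [2.233, 2.098, -0.121]
force: [0.2, 0.2, -3.2]
width: 0.235
```

```bash
python3 - <<'E'
from h import *
goal([.5048,.0758,.0576],[1,-.065,0],[0,-.109,-.994])
a=arm.get_image("scene")[170:310,160:340]; b=arm.get_image("wrist")
cv2.imwrite("pics/p2.png",np.vstack([cv2.resize(a,(540,420),interpolation=cv2.INTER_CUBIC)[:, :],]))
cv2.imwrite("pics/w2.png",b)
E
```

```text
xyz [ 0.011 -0.01   0.541] twist [-0.033  0.001  0.015] clk 6.45 pos [0.5055 0.0787 0.0899] F [ 0.2  0.2 -3.2] w 0.235 q7 0.16
```

View pics/p2.png

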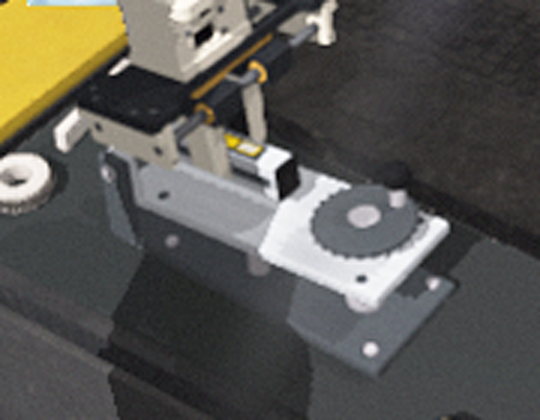

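The level is held at crop (250,155) over the plate, parallel to it and clear of the wheel. I'll lower it gently.

Request:
jog_arm(
  moves=[
    {"xyz": [0, 0, 0.1], "twist": [0, 0, 0], "grip": 1},
    {"xyz": [0, 0, 0.17], "twist": [0, 0, 0], "grip": 1},
    {"xyz": [0, 0, 0.2], "twist": [0, 0, 0], "grip": 1},
    {"xyz": [0, 0, 0.22], "twist": [0, 0, 0], "grip": 1},
  ],
)

```text
clock: 7.05
position: [0.505, 0.0776, 0.0764]
ee_rot: [2.232, 2.099, -0.123]
force: [0.5, 1.0, -2.1]
width: 0.236
```

Request:
jog_arm(
  moves=[
    {"xyz": [0, 0, 0.02], "twist": [0, 0, 0], "grip": 1},
    {"xyz": [0, 0, 0.03], "twist": [0, 0, 0], "grip": 1},
  ],
)

```text
clock: 7.3
position: [0.5051, 0.0776, 0.0751]
ee_rot: [2.232, 2.099, -0.122]
force: [-3.0, 1.1, 9.4]
width: 0.234
```

Request:
jog_arm(
  moves=[
    {"xyz": [0, 0, 0], "twist": [0, 0, 0], "grip": 0},
    {"xyz": [0, 0, 0], "twist": [0, 0, 0], "grip": 0},
    {"xyz": [0, 0, 0], "twist": [0, 0, 0], "grip": 0},
    {"xyz": [0, 0, 0], "twist": [0, 0, 0], "grip": 0},
  ],
)

```text
clock: 7.8
position: [0.5051, 0.0775, 0.0747]
ee_rot: [2.232, 2.099, -0.123]
force: [0.0, 0.6, -0.4]
width: 0.498
```

Request:
jog_arm(
  moves=[
    {"xyz": [0, 0, -0.4], "twist": [0, 0, 0], "grip": 0},
    {"xyz": [0, 0, -1.0], "twist": [0, 0, 0], "grip": 0},
    {"xyz": [0, 0, -1.6], "twist": [0, 0, 0], "grip": 0},
    {"xyz": [0, 0, -1.6], "twist": [0, 0, 0], "grip": 0},
  ],
)

```text
clock: 8.3
position: [0.5072, 0.0885, 0.1722]
ee_rot: [2.23, 2.099, -0.117]
force: [-0.2, 0.1, -0.8]
width: 0.5
```

```bash
python3 - <<'E'
from h import *
o=arm.observe(); im=arm.get_image("wrist"); c=cam("wrist",o); cv2.imwrite("pics/w3.png",im)
print(o["position"],proj(c,[.5203,-.0493,.115]),proj(c,[.5048,.0758,.084]),proj(c,[.4975,-.038,.091]))
t=arm.get_image("top"); cv2.imwrite("pics/top3.png",t)
E
```

```text
[0.50717732 0.08846318 0.17215729] [309.31694911 399.28239848] [278.30201657 232.03899542] [278.13666218 365.2339085 ]
```

View pics/w3.png

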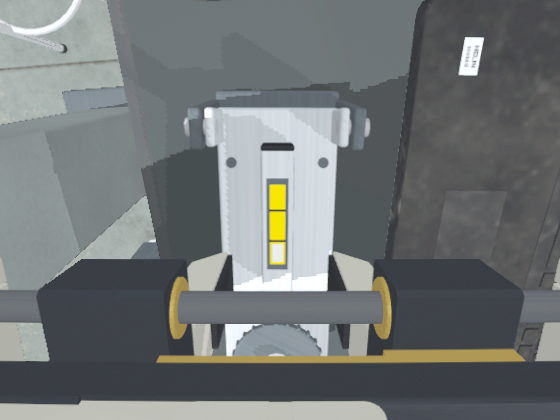

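The level lies along the plate, with its window centred near (278,224) and the bubble at the wheel end (278,253). Now I go for the knob.

```bash
python3 - <<'E'
from h import *
goal([.5203,-.0493,.155],[1,-.065,0])
E
```

```text
xyz [-2.233  0.385  0.496] twist [0.002 0.627 0.023] clk 8.4 pos [0.5055 0.0883 0.1699] F [-1.3  0.1  0.2] w 0.501 q7 0.06
```

Request:
jog_arm(
  moves=[
    {"xyz": [-0.5, 0.1, 0.05], "twist": [0, 0.2, 0], "grip": 0},
    {"xyz": [-1.1, 0.2, 0.12], "twist": [0, 0.4, 0], "grip": 0},
    {"xyz": [-1.8, 0.3, 0.3], "twist": [0, 0.63, 0], "grip": 0},
    {"xyz": [-2.23, 0.37, 0.5], "twist": [0, 0.63, 0], "grip": 0},
    {"xyz": [-2.23, 0.37, 0.5], "twist": [0, 0.63, 0], "grip": 0},
  ],
)

```text
clock: 9.02
position: [0.5182, -0.0522, 0.1538]
ee_rot: [-2.293, -2.146, 0.003]
force: [-0.5, 0.8, -0.4]
width: 0.504
```

```bash
python3 - <<'E'
from h import *
goal([.5203,-.0493,.114],[1,-.065,0])
a=arm.get_image("scene")[150:310,170:350]; cv2.imwrite("pics/p4.png",cv2.resize(a,None,fx=4,fy=3.75,interpolation=cv2.INTER_CUBIC))
c=cam("scene"); print([(proj(c,p)-[170,150]).round(1) for p in([.5203,-.0493,.115],[.5203,-.0493,.155])])
E
```

```text
xyz [0.051 0.033 0.662] twist [-0.012  0.006 -0.008] clk 9.03 pos [ 0.5182 -0.0522  0.1538] F [-0.5  0.8 -0.4] w 0.504 q7 0.43
[array([121.4,  78.3]), array([121.6,  62.9])]
```

View pics/p4.png

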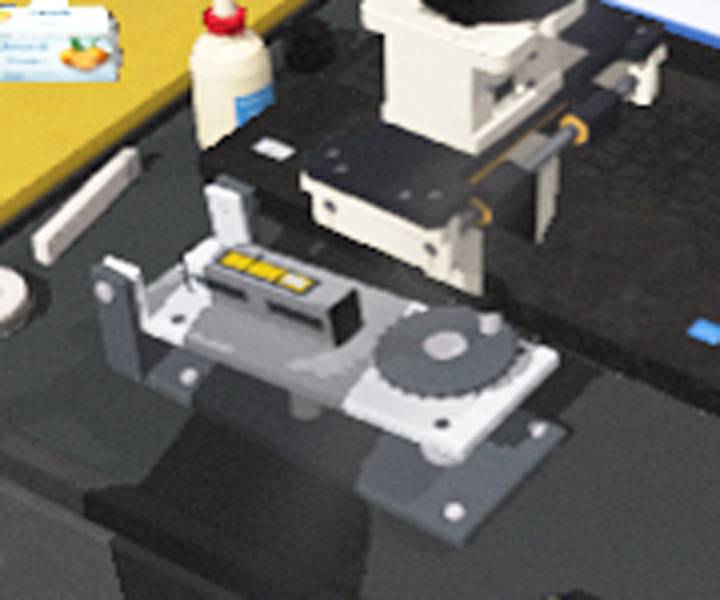

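The level rests clear of everything and the knob sits around (490,300) between the fingers. Next I descend and pinch.

Request:
jog_arm(
  moves=[
    {"xyz": [0.04, 0.02, 0.2], "twist": [0, 0, 0], "grip": 0},
    {"xyz": [0.04, 0.02, 0.45], "twist": [0, 0, 0], "grip": 0},
    {"xyz": [0.04, 0.02, 0.6], "twist": [0, 0, 0], "grip": 0},
    {"xyz": [0.04, 0.02, 0.67], "twist": [0, 0, 0], "grip": 0},
    {"xyz": [0.04, 0.02, 0.67], "twist": [0, 0, 0], "grip": 0},
  ],
)

```text
clock: 9.7
position: [0.5207, -0.0471, 0.1146]
ee_rot: [-2.288, -2.152, 0.001]
force: [-0.5, 0.8, 0.0]
width: 0.5
```

Request:
jog_arm(
  moves=[
    {"xyz": [0, 0, 0], "twist": [0, 0, 0], "grip": 1},
    {"xyz": [0, 0, 0], "twist": [0, 0, 0], "grip": 1},
    {"xyz": [0, 0, 0], "twist": [0, 0, 0], "grip": 1},
    {"xyz": [0, 0, 0], "twist": [0, 0, 0], "grip": 1},
  ],
  force=25,
)

```text
clock: 10.2
position: [0.5205, -0.047, 0.1148]
ee_rot: [-2.288, -2.152, 0.0]
force: [-1.4, 0.2, 2.1]
width: 0.218
```

```bash
python3 - <<'E'
from h import *
goal([.5203,-.0493,.114],[1,-.065,0])
a=arm.get_image("scene")[190:280,220:340]; cv2.imwrite("pics/p5.png",cv2.resize(a,None,fx=6,fy=6,interpolation=cv2.INTER_CUBIC))
E
```

```text
xyz [-0.039 -0.     0.014] twist [-0.003 -0.002  0.021] clk 10.2 pos [ 0.5205 -0.047   0.1148] F [-1.4  0.2  2.1] w 0.218 q7 0.48
```

View pics/p5.png

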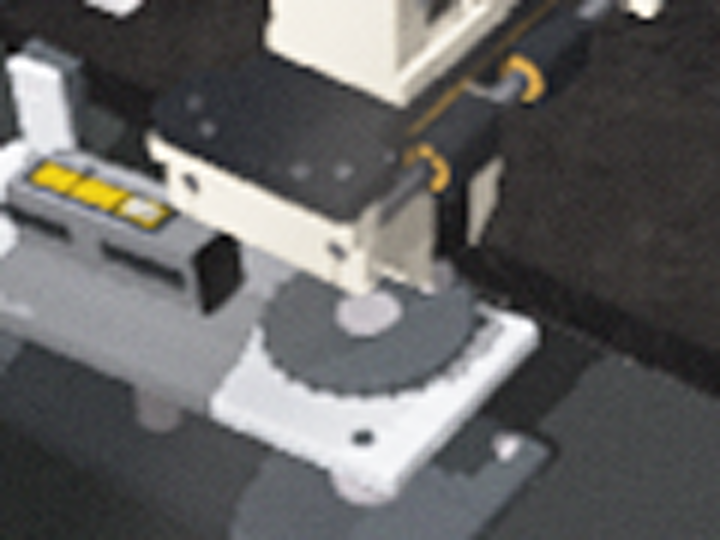

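The knob is between the pads with the tips clear of the wheel. I'll press down in steps while watching the force.

Request:
jog_arm(
  moves=[
    {"xyz": [0, 0, 0.03], "twist": [0, 0, 0], "grip": 1},
    {"xyz": [0, 0, 0.06], "twist": [0, 0, 0], "grip": 1},
    {"xyz": [0, 0, 0.08], "twist": [0, 0, 0], "grip": 1},
    {"xyz": [0, 0, 0.1], "twist": [0, 0, 0], "grip": 1},
    {"xyz": [0, 0, 0.1], "twist": [0, 0, 0], "grip": 1},
  ],
)

```text
clock: 10.88
position: [0.5209, -0.0472, 0.1088]
ee_rot: [2.288, 2.152, 0.0]
force: [-2.1, -0.9, 3.0]
width: 0.221
```

Request:
jog_arm(
  moves=[
    {"xyz": [0, 0, 0.03], "twist": [0, 0, 0], "grip": 1},
    {"xyz": [0, 0, 0.06], "twist": [0, 0, 0], "grip": 1},
    {"xyz": [0, 0, 0.06], "twist": [0, 0, 0], "grip": 1},
  ],
)

```text
clock: 11.25
position: [0.521, -0.0472, 0.1052]
ee_rot: [2.288, 2.152, 0.0]
force: [-0.7, -1.2, 3.6]
width: 0.218
```

Request:
jog_arm(
  moves=[
    {"xyz": [0, 0, 0.03], "twist": [0, 0, 0], "grip": 1},
    {"xyz": [0, 0, 0.06], "twist": [0, 0, 0], "grip": 1},
    {"xyz": [0, 0, 0.06], "twist": [0, 0, 0], "grip": 1},
  ],
)

```text
clock: 11.62
position: [0.5212, -0.0471, 0.1017]
ee_rot: [2.288, 2.152, 0.001]
force: [-1.7, -0.5, 6.4]
width: 0.22
```

Request:
jog_arm(
  moves=[
    {"xyz": [0, 0, 0.03], "twist": [0, 0, 0], "grip": 1},
    {"xyz": [0, 0, 0.06], "twist": [0, 0, 0], "grip": 1},
    {"xyz": [0, 0, 0.06], "twist": [0, 0, 0], "grip": 1},
  ],
)

```text
clock: 12.0
position: [0.5214, -0.0471, 0.0983]
ee_rot: [2.288, 2.152, 0.001]
force: [-1.5, -0.0, 8.2]
width: 0.221
```

Request:
jog_arm(
  moves=[
    {"xyz": [0, 0, 0.02], "twist": [0, 0, 0], "grip": 1},
    {"xyz": [0, 0, 0.05], "twist": [0, 0, 0], "grip": 1},
    {"xyz": [0, 0, 0.05], "twist": [0, 0, 0], "grip": 1},
  ],
)

```text
clock: 12.38
position: [0.5216, -0.047, 0.0955]
ee_rot: [2.288, 2.152, 0.002]
force: [-2.0, 0.8, 10.8]
width: 0.221
```

```bash
cat > arc.py <<'E'
from h import *
import sys
t0,n=float(sys.argv[1]),int(sys.argv[2]); o=arm.observe(); A=R.from_rotvec(o["ee_rot"]).as_matrix(); print(A.round(3).tolist(), o["force"].round(1),o["position"].round(4))
for k in range(n):
    a=np.radians(t0+45*k)
    print(k,[[round(float(v),2) for v in A.T@np.array([.026*(np.cos(b)-np.cos(a)),.026*(np.sin(b)-np.sin(a)),-.0016*(b-a)])/.06] for b in a+np.radians(9)*np.arange(1,6)])
E
python3 arc.py -24 8
```

```text
[[0.061, 0.998, 0.001], [0.998, -0.061, 0.0], [0.001, 0.001, -1.0]] [-2.   0.8 10.8] [ 0.5216 -0.047   0.0955]
0 [[0.07, 0.02, 0.0], [0.13, 0.03, 0.01], [0.2, 0.02, 0.01], [0.27, 0.01, 0.02], [0.33, -0.01, 0.02]]
1 [[0.06, -0.03, 0.0], [0.11, -0.07, 0.01], [0.16, -0.12, 0.01], [0.2, -0.18, 0.02], [0.23, -0.24, 0.02]]
2 [[0.02, -0.07, 0.0], [0.03, -0.13, 0.01], [0.02, -0.2, 0.01], [0.01, -0.27, 0.02], [-0.01, -0.33, 0.02]]
3 [[-0.03, -0.06, 0.0], [-0.07, -0.11, 0.01], [-0.12, -0.16, 0.01], [-0.18, -0.2, 0.02], [-0.24, -0.23, 0.02]]
4 [[-0.07, -0.02, 0.0], [-0.13, -0.03, 0.01], [-0.2, -0.02, 0.01], [-0.27, -0.01, 0.02], [-0.33, 0.01, 0.02]]
5 [[-0.06, 0.03, 0.0], [-0.11, 0.07, 0.01], [-0.16, 0.12, 0.01], [-0.2, 0.18, 0.02], [-0.23, 0.24, 0.02]]
6 [[-0.02, 0.07, 0.0], [-0.03, 0.13, 0.01], [-0.02, 0.2, 0.01], [-0.01, 0.27, 0.02], [0.01, 0.33, 0.02]]
7 [[0.03, 0.06, 0.0], [0.07, 0.11, 0.01], [0.12, 0.16, 0.01], [0.18, 0.2, 0.02], [0.24, 0.23, 0.02]]
```

Request:
jog_arm(
  moves=[
    {"xyz": [0.07, 0.02, -0.01], "twist": [0, 0, 0], "grip": 1},
    {"xyz": [0.13, 0.03, -0.01], "twist": [0, 0, 0], "grip": 1},
    {"xyz": [0.2, 0.02, -0.01], "twist": [0, 0, 0], "grip": 1},
    {"xyz": [0.27, 0.01, 0], "twist": [0, 0, 0], "grip": 1},
    {"xyz": [0.33, -0.01, 0], "twist": [0, 0, 0], "grip": 1},
  ],
)

```text
clock: 13.0
position: [0.5224, -0.0274, 0.0956]
ee_rot: [2.287, 2.151, 0.002]
force: [-0.8, -1.4, 8.9]
width: 0.223
```

Request:
jog_arm(
  moves=[
    {"xyz": [0.06, -0.03, 0.0], "twist": [0, 0, 0], "grip": 1},
    {"xyz": [0.11, -0.07, 0.01], "twist": [0, 0, 0], "grip": 1},
    {"xyz": [0.16, -0.12, 0.01], "twist": [0, 0, 0], "grip": 1},
    {"xyz": [0.2, -0.18, 0.02], "twist": [0, 0, 0], "grip": 1},
    {"xyz": [0.23, -0.24, 0.02], "twist": [0, 0, 0], "grip": 1},
  ],
)

```text
clock: 13.62
position: [0.5094, -0.0128, 0.0945]
ee_rot: [2.287, 2.151, 0.003]
force: [0.8, -1.6, 8.9]
width: 0.22
```

```bash
cat > bub.py <<'E'
from h import *
import sys
o=arm.observe(); im=arm.get_image("wrist"); cv2.imwrite(f"pics/{sys.argv[1]}.png",im)
hsv=cv2.cvtColor(im,cv2.COLOR_BGR2HSV); m=cv2.inRange(hsv,(18,120,90),(36,255,255)); m[260:]=0;m[:,:150]=0;m[:,450:]=0
k,l,s,ce=cv2.connectedComponentsWithStats(m)
for i in range(1,k):
    if s[i,4]>25: print(s[i],ce[i].round(1))
print(o["force"].round(1),o["position"].round(4),o["clock"],o["width"])
E
python3 bub.py b1
```

```text
[ 242    0   27   42 1105] [255.3  20.3]
[ 243   44   26   53 1359] [255.7  69.8]
[244  99  25  42 395] [256.1 120.4]
[ 0.8 -1.6  8.9] [ 0.5094 -0.0128  0.0945] 13.625 0.21955298123539566
```

View pics/b1.png

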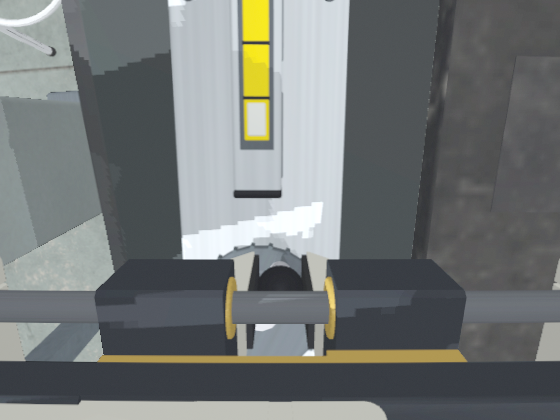

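The knob is held at (280,283). The bubble is at (257,118), pinned at the wheel end, with the lines at rows 43 and 98. I keep winding.

Request:
jog_arm(
  moves=[
    {"xyz": [0.02, -0.07, 0.0], "twist": [0, 0, 0], "grip": 1},
    {"xyz": [0.03, -0.13, 0.01], "twist": [0, 0, 0], "grip": 1},
    {"xyz": [0.02, -0.2, 0.01], "twist": [0, 0, 0], "grip": 1},
    {"xyz": [0.01, -0.27, 0.02], "twist": [0, 0, 0], "grip": 1},
    {"xyz": [-0.01, -0.33, 0.02], "twist": [0, 0, 0], "grip": 1},
  ],
)

```text
clock: 14.3
position: [0.4897, -0.0115, 0.0933]
ee_rot: [2.287, 2.152, 0.004]
force: [1.3, 0.9, 8.9]
width: 0.219
```

Request:
jog_arm(
  moves=[
    {"xyz": [-0.03, -0.06, 0.0], "twist": [0, 0, 0], "grip": 1},
    {"xyz": [-0.07, -0.11, 0.01], "twist": [0, 0, 0], "grip": 1},
    {"xyz": [-0.12, -0.16, 0.01], "twist": [0, 0, 0], "grip": 1},
    {"xyz": [-0.18, -0.2, 0.02], "twist": [0, 0, 0], "grip": 1},
    {"xyz": [-0.24, -0.23, 0.02], "twist": [0, 0, 0], "grip": 1},
  ],
)

```text
clock: 14.92
position: [0.4743, -0.0248, 0.0918]
ee_rot: [2.288, 2.153, 0.003]
force: [-0.1, 2.7, 9.4]
width: 0.221
```

Request:
jog_arm(
  moves=[
    {"xyz": [-0.07, -0.02, 0.0], "twist": [0, 0, 0], "grip": 1},
    {"xyz": [-0.13, -0.03, 0.01], "twist": [0, 0, 0], "grip": 1},
    {"xyz": [-0.2, -0.02, 0.01], "twist": [0, 0, 0], "grip": 1},
    {"xyz": [-0.27, -0.01, 0.02], "twist": [0, 0, 0], "grip": 1},
    {"xyz": [-0.33, 0.01, 0.02], "twist": [0, 0, 0], "grip": 1},
  ],
)

```text
clock: 15.55
position: [0.4729, -0.0451, 0.0905]
ee_rot: [-2.288, -2.152, -0.001]
force: [-3.3, 1.6, 10.7]
width: 0.223
```

```bash
python3 bub.py b2
```

```text
[352   0   4   7  27] [353.6   2.9]
[327  10  28  47 673] [339.9  40.6]
[-3.3  1.6 10.7] [ 0.4729 -0.0451  0.0905] 15.55 0.22276491899992543
```

Request:
jog_arm(
  moves=[
    {"xyz": [-0.06, 0.03, -0.01], "twist": [0, 0, 0], "grip": 1},
    {"xyz": [-0.11, 0.07, -0.01], "twist": [0, 0, 0], "grip": 1},
    {"xyz": [-0.16, 0.12, -0.01], "twist": [0, 0, 0], "grip": 1},
    {"xyz": [-0.2, 0.18, 0], "twist": [0, 0, 0], "grip": 1},
    {"xyz": [-0.23, 0.24, 0], "twist": [0, 0, 0], "grip": 1},
  ],
)

```text
clock: 16.23
position: [0.4867, -0.0605, 0.0905]
ee_rot: [2.289, 2.151, 0.001]
force: [-1.8, -0.3, 8.9]
width: 0.22
```

Request:
jog_arm(
  moves=[
    {"xyz": [-0.02, 0.07, 0.0], "twist": [0, 0, 0], "grip": 1},
    {"xyz": [-0.03, 0.13, 0.01], "twist": [0, 0, 0], "grip": 1},
    {"xyz": [-0.02, 0.2, 0.01], "twist": [0, 0, 0], "grip": 1},
    {"xyz": [-0.01, 0.27, 0.02], "twist": [0, 0, 0], "grip": 1},
    {"xyz": [0.01, 0.33, 0.02], "twist": [0, 0, 0], "grip": 1},
  ],
)

```text
clock: 16.85
position: [0.5072, -0.0611, 0.0895]
ee_rot: [2.288, 2.151, 0.002]
force: [-1.3, -1.0, 9.1]
width: 0.219
```

Request:
jog_arm(
  moves=[
    {"xyz": [0.03, 0.06, 0.0], "twist": [0, 0, 0], "grip": 1},
    {"xyz": [0.07, 0.11, 0.01], "twist": [0, 0, 0], "grip": 1},
    {"xyz": [0.12, 0.16, 0.01], "twist": [0, 0, 0], "grip": 1},
    {"xyz": [0.18, 0.2, 0.02], "twist": [0, 0, 0], "grip": 1},
    {"xyz": [0.24, 0.23, 0.02], "twist": [0, 0, 0], "grip": 1},
  ],
)

```text
clock: 17.48
position: [0.5216, -0.0472, 0.0883]
ee_rot: [2.288, 2.151, 0.002]
force: [-2.1, -0.6, 8.0]
width: 0.225
```

```bash
python3 bub.py b3; python3 - <<'E'
from h import *
a=cv2.imread("pics/b3.png")[:260,160:430]; t=arm.get_image("scene")[190:280,190:280]
cv2.imwrite("pics/b3c.png",np.hstack([cv2.resize(a,(540,520)),cv2.resize(t,(260,520),interpolation=cv2.INTER_CUBIC)]))
E
```

```text
[ 206   10   29   48 1198] [220.4  34.6]
[-2.1 -0.6  8. ] [ 0.5216 -0.0472  0.0883] 17.475 0.22466386304322178
```

View pics/b3c.png

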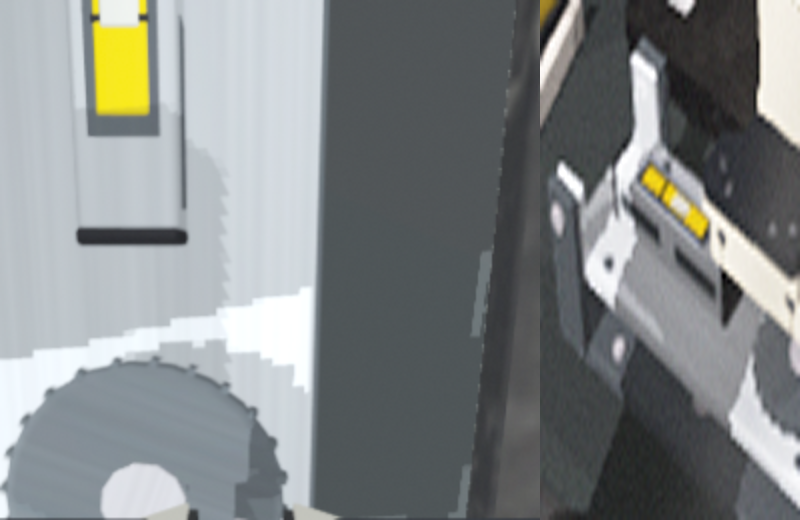

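The bubble's wheel-side end is just past the wheel-side line, at about (120,25) in the crop, so it is roughly 5 mm off. I'll wind about 65° more and measure numerically.

Request:
jog_arm(
  moves=[
    {"xyz": [0.07, 0.02, 0], "twist": [0, 0, 0], "grip": 1},
    {"xyz": [0.13, 0.03, 0.01], "twist": [0, 0, 0], "grip": 1},
    {"xyz": [0.2, 0.02, 0.01], "twist": [0, 0, 0], "grip": 1},
    {"xyz": [0.27, 0.01, 0.02], "twist": [0, 0, 0], "grip": 1},
    {"xyz": [0.33, -0.01, 0.02], "twist": [0, 0, 0], "grip": 1},
  ],
)

```text
clock: 18.2
position: [0.5222, -0.0276, 0.0871]
ee_rot: [2.288, 2.151, 0.001]
force: [-1.4, -2.0, 8.8]
width: 0.219
```

Request:
jog_arm(
  moves=[
    {"xyz": [0.06, -0.03, 0.0], "twist": [0, 0, 0], "grip": 1},
    {"xyz": [0.11, -0.07, 0.01], "twist": [0, 0, 0], "grip": 1},
    {"xyz": [0.11, -0.07, 0.01], "twist": [0, 0, 0], "grip": 1},
    {"xyz": [0.11, -0.07, 0.01], "twist": [0, 0, 0], "grip": 1},
    {"xyz": [0.11, -0.07, 0.01], "twist": [0, 0, 0], "grip": 1},
  ],
)

```text
clock: 18.82
position: [0.5182, -0.0206, 0.0864]
ee_rot: [2.288, 2.152, 0.001]
force: [-1.4, -1.2, 8.1]
width: 0.221
```

```bash
python3 bub.py b4; cat > prof.py <<'E'
from h import *
import sys
im=cv2.imread(f"pics/{sys.argv[1]}.png").astype(int); hsv=cv2.cvtColor(im.astype(np.uint8),cv2.COLOR_BGR2HSV)
m=cv2.inRange(hsv,(18,120,90),(36,255,255)); m[260:]=0;m[:,:150]=0;m[:,450:]=0
k,l,s,ce=cv2.connectedComponentsWithStats(m); i=1+np.argmax(s[1:,4]); x=int(round(s[i,0]+s[i,2]/2-.5)); print("col",x)
prev=None
for r in range(170):
    b,g,rr=im[r,x-1:x+2].mean(0); c="Y" if rr-b>90 else "K" if rr<100 else "W" if b>140 else "g"
    if c!=prev: print(r,c,int(b),int(rr),end=" | "); prev=c
E
python3 prof.py b4
```

```text
[218   0  28  19 525] [231.7   8.9]
[219  22  28  56 763] [233.1  47.9]
[ 221   81   27   43 1112] [234.2 102. ]
[-1.4 -1.2  8.1] [ 0.5182 -0.0206  0.0864] 18.825 0.2213441104678646
col 234
0 Y 31 246 | 19 g 66 112 | 20 K 67 59 | 22 Y 62 156 | 33 W 209 231 | 70 Y 83 216 | 78 K 58 53 | 81 Y 52 161 | 124 g 92 146 | 125 K 111 97 | 133 g 128 113 | 134 W 182 169 |
```

Request:
jog_arm(
  moves=[
    {"xyz": [0, 0, 0], "twist": [0, 0, 0], "grip": 1},
    {"xyz": [0, 0, 0], "twist": [0, 0, 0], "grip": 1},
    {"xyz": [0, 0, 0], "twist": [0, 0, 0], "grip": 1},
    {"xyz": [0, 0, 0], "twist": [0, 0, 0], "grip": 1},
    {"xyz": [0, 0, 0], "twist": [0, 0, 0], "grip": 1},
  ],
)

```text
clock: 19.5
position: [0.5182, -0.0206, 0.0864]
ee_rot: [2.288, 2.152, 0.001]
force: [-2.5, -0.2, 8.1]
width: 0.219
```

```bash
python3 bub.py b5; python3 prof.py b5; python3 - <<'E'
from h import *
t=arm.get_image("scene")[170:290,170:340]
a=cv2.imread("pics/b5.png"); cv2.imwrite("pics/fin.png",np.hstack([a[:300,130:430],cv2.resize(t,(425,300),interpolation=cv2.INTER_CUBIC)]))
E
```

```text
[218   0  28  19 526] [231.7   8.9]
[219  22  28  56 749] [233.1  50.1]
[ 221   81   27   43 1112] [234.2 102. ]
[-2.5 -0.2  8.1] [ 0.5182 -0.0206  0.0864] 19.5 0.21912068712590255
col 234
0 Y 29 246 | 19 g 66 111 | 20 K 67 59 | 22 Y 62 156 | 30 W 153 237 | 68 Y 34 225 | 78 K 58 53 | 81 Y 51 161 | 124 g 93 146 | 125 K 110 97 | 133 g 128 112 | 134 W 182 169 |
```

View pics/fin.png

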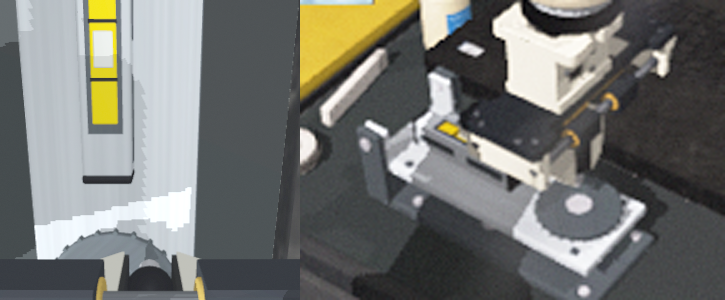

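The bubble has settled with its centre at row 49, against a line midpoint of 49.8 (about 0.3 mm off). The knob is held with 8 N of downward push, so I'm handing in.

```bash
python3 -c "
from cell import arm
print(arm.sign_off())"
```

```text
the job is handed in; nothing more can be done
None
```

I laid the spirit level on the plate between the hinge and the handwheel and let go of it. Then I pinched the knob across the plate, pressed the wheel down and wound it about 425° counter-clockwise. I handed the job in at about 19.6 s of robot time, and no verdict is reported.

**Last checks:**
- **Bubble:** it settled about 0.3 mm from the middle of the two lines, against the 3 mm allowed.
- **Wheel:** the arm was still, holding the knob and pressing it down with about 8 N, which should put the wheel roughly 6 mm in.
- **Level:** it looked flat along the plate and untouched in the last picture.
- **Other things:** I noticed no contact, but I did not measure whether any of them had shifted.

**Caveats:**
- **Foot:** I did not see the foot on its pad. I judged it from the push force and from the bubble moving as I wound the wheel.
- **Grip width:** the gripper closed to about 20 mm on the 22 mm ball. It did not slip, and I left it.
- **Refused moves:** my first four move calls were refused for missing keys and moved nothing.

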